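Clear the drilling board and lock the offcut canister

ROBOT

A 7-joint arm with a two-finger parallel gripper is mounted at the origin on the work surface. World frame = base frame: x ahead of the robot, y to its left, z up, the work surface at z = 0. Lengths are in m, angles in rad, forces in N, time in s.
With the tool pointing down it reaches from about 0.35 to 0.775 m from the base axis. Payload 3.1 kg.
Tool frame: the origin (TCP) lies at the very end of the fingers, on their centre line; the grasp point (between the pads) lies 19 mm behind it; z points along the fingers, y is the line along which they close (so a half turn about z gives the same grasp; the last joint's range is limited). The gripper opens to 85 mm and grips with 20 to 120 N. Pads are 22 mm wide; open, the fingers measure 114 mm over their backs; the gripper's body (76 mm by 85 mm) begins 54 mm behind the grasp point. The pads swing forward as they close: fully open they stand 13 mm farther back than shut.
Start: joints at [1.194, 0.311, 0.014, 1.512, -0.004, 1.319, -0.027], TCP at [0.181, -0.519, 0.231] pointing down, gripper open.
Joint ranges: [-2.7, 2.7], [-0.3, 1.91], [-1.27, 1.3], [0.12, 2.57], [-1.44, 4.58], [0.2, 2.03], [-3.05, 3.05]. Speed limits (rad/s): [2.79, 2.79, 3.14, 3.14, 3.14, 3.14, 3.14].

INTERFACE

Orientations are given as [roll, pitch, yaw] about the fixed x, y, z axes, in that order (R = Rz(yaw) Ry(pitch) Rx(roll)).
In Python, from cell import status, camera, calibration, ticket, silhouettes gives the robot as it stands.
- The arm moves only by the tool send_rows, never from a script. Its argument "rows" is a list of rows, each a list of 7 numbers: the shift along the world's x, y, z scaled (see below), then the turn, a rotation vector about the world's x, y, z scaled (see below), then the opening, from 0 (shut) to 1 (fully open). A call has 1 to 5 rows; each row shifts and turns the commanded pose from where the row before left it; what a row does not reach is not made up. The controller multiplies each number of a shift by 0.8 m and each number of a turn by 360 degrees. A row lasts 1/8 s, in which the tool goes at most 62.5 mm and 10.7 degrees, less where a joint would pass 70% of its speed; a pose out of reach is approached as far as the arm can. A call with a number of a shift or a turn outside -1 to 1 is refused whole. A call with a gripper value outside its range is refused whole. The fingers move at their own pace and stop on an object; "force" is the grip in N (left out, the last holds). Time passes only in rows, so rows that do not move let the fingers close. It gives the time, the measured TCP pose, the force, the opening and the grip force at its end, in the units of the state.
- status.state(): the state, without advancing time (a new reading comes with each control period).
- camera(name): name is "side" or "top"; returns (picture, depth): 420x560x3 uint8, red, green, blue; 420x560 float32, m along the optical axis (not along the pixel's ray), 0 where there is no reading.
- calibration(name): a dict with "fx", "fy", "cx", "cy" (pixels), "position" and "attitude" of the camera in the world. Camera axes: x right, y down, z forward; pixel columns grow to the right and rows downward; lengths in m; the calibration is good to about 2 mm. A picture is of the moment at which its call begins. calibration takes no time and is no camera call.
- ticket.close_job(): hands the job in; it is judged then, once.
Trained networks look in the newest picture that a camera, given by its name, has taken for a name from the list of things; names that differ only in an ending like _2 or _b are one class to them, and where a whole thing is asked for, a point or a joint stands for the part that bears it (a point fixed in the world has none). Each returns a list of dicts, best first, with "score" (0 to 1); they miss things now and then, are a little off and sometimes report something else, mostly with a low value. They report only what shows in the picture. A call takes as long as a camera call. They do not tell look-alikes from the thing itself.
- silhouettes(camera, thing): "region" (420x560 bool, what is visible of it) and "pixel" ([column, row] in pixels, amid what is visible of it).
The state is a dict: "time": time; "q": joint angles; "qd": joint speeds; "effort": joint torques, N m; "tool_pos": TCP position; "tool_rot": TCP orientation; "wrist_force": force on the tool from outside, world axes, zero at the start; "ft_torque": the same for the moment, N m; "finger_gap": finger opening in m; "gripper_force": force on a finger pad.
Only numpy, scipy, OpenCV 4.12 (cv2) and the standard library are available. Lean on these libraries where they do the work, as an engineer would, in place of code of your own. Each camera call takes 0.05 s, during which the arm holds its last target. There are 200 camera calls.

TASK

Put the two short wooden offcuts from the drilling board into the open round canister, then swing its lid fully shut over the mouth, and then turn the lock collar by its ball handle until the handle stands in line with the upright steel mark on the canister. Leave the long drilled part on the board and the tape roll, glue jar and screwdriver where they are.

Things in the scene. Friction and masses are not known exactly. Their poses are not given: they have to be found in the camera images.
- canister: Grey round open canister fixed to the bench, outside diameter 150, inside 140, 100 high, floor 5 thick. Origin: centre of its underside, on the bench; z up. A steel bracket on its side carries the lid's pivot; a collar runs round it at 55 to 77 above the bench (diameter 184). 
- mouth (a point): Centre of the canister's mouth, at rim height (100 above the bench), on the canister's and the collar's vertical axis.
- lid (a joint): Angle of the swing lid about its vertical pivot (rad): 0 = shut over the mouth, against its stop; grows as the lid swings open, anticlockwise seen from above (limit 2.3). It swings level and stays where it is left; about 1 N at the knob moves it.
- lid_pivot (a point): On the lid's vertical pivot axis, 105 from the canister's axis, 105 above the bench.
- lid_knob (a point): Centre of the black upright cylindrical knob (diameter 26, 28 high, top 148 above the bench) in the middle of the lid. The lid is an aluminium disc of diameter 156, from 102 to 108 above the bench; the knob is 105 from the lid's pivot, and comes onto the canister's axis when the lid is shut.
- collar (a joint): Angle of the lock collar about the canister's vertical axis (rad): 0 = ball handle exactly in line with the locked mark; grows clockwise seen from above, so the unlocked collar reads about 0.85 to 1.5 and is locked by turning it anticlockwise. It can be turned too far, to -0.4; it stays where it is left; about 1.5 N at the ball moves it.
- ball_handle (a point): Centre of the collar's black ball handle (diameter 27), 115 from the canister's axis, 148 above the bench, on an upright steel stalk (diameter 11) that moves with the collar. A small steel claw (112 to 118 above the bench) points from the stalk to the canister's axis.
- lock_mark (a point): Top of the locked mark: a fixed upright steel fin on a bracket of the canister, 6 thick, 14 radially, its top 100 above the bench, 145 from the canister's axis, just outside the ball's path. Locked: ball and fin in one line with the canister's axis.
- drill_board: Brown wooden drilling board fixed on the bench, 180 x 240 x 18 (its x, y, z). Origin: centre of its underside.
- offcut_a: Short pale wooden offcut with one stepped end, 46 long (its x, from -23 to +23), 30 wide (its y), 28 high (16 high on the last 12 at +x). Lies on the board. Origin: centre of its underside.
- offcut_b: Short pale wooden offcut, T-shaped in profile (upside down), 42 long (its x), 34 wide (its y), 18 high with a rib 20 long (x) across the middle up to 32 high. Lies on the board. Origin: centre of its underside.
- good_part: The long drilled wooden part that stays on the board: 36 x 170 x 16 (x, y, z), three holes. Origin: centre of its underside.
- tape_roll: Roll of paper tape lying on the bench, diameter 76, 24 high. Origin: centre of its underside.
- glue_jar: White jar with black cap, diameter 60, 100 high. Origin: centre of its underside.
- screwdriver: Screwdriver with black handle lying on the bench along its x, handle to -x. Origin: its underside near the middle.
Things that resemble listed ones, but are neither listed nor needed, are in the scene too. Leave any black or purple look-alike of the offcut_a alone.

How it is judged:
On the way, in this order (a step that is already met when the one before it is completed fails the run):
1. both offcuts lie in the canister (horizontal distance between each of offcut_a, offcut_b and mouth below 0.07 m and height (world z) of each of offcut_a, offcut_b below 0.085 m), for 0.2 s.
2. the lid is swung shut over them, with the collar not yet turned to its mark (all of step 1 and value of joint lid below 0.06 rad), for 0.2 s.
3. with the lid shut, the collar is turned so that its ball handle is at the locked mark (value of joint lid below 0.06 rad and value of joint collar between -0.1 and 0.1 rad), for 0.2 s.
At the end, for the whole second after the job is handed in: Both offcuts are in the canister (within 70 mm of its axis, below its rim), the lid is shut (within 0.06 rad of its stop), the collar is within 0.10 rad (6 degrees) of the locked mark, and lid and collar are at rest (all of step 1 and all of step 3 and velocity of joint lid between -0.05 and 0.05 rad/s and velocity of joint collar between -0.05 and 0.05 rad/s); the robot touches nothing.
It fails at once if the drilled part is moved by more than 40 mm (distance of good_part from where it was at the start of the episode above 0.04 m).
It fails at once if the tape roll is moved by more than 40 mm (distance of tape_roll from where it was at the start of the episode above 0.04 m).
It fails at once if the glue jar is moved by more than 40 mm (distance of glue_jar from where it was at the start of the episode above 0.04 m).
It fails at once if the screwdriver is moved by more than 40 mm (distance of screwdriver from where it was at the start of the episode above 0.04 m).
It also fails if it takes over 72 s, if anything falls off the work surface, if the arm or the gripper's body presses on something with over 40 N, if the wrist force passes 120 N, or if a joint passes its speed limit or range.

## Working session

There is one attempt and no reset: what is moved stays moved. The work goes in short steps, Python scripts to look and compute and a tool call to move; the robot and the scene stay as the last step left them, time stands still between calls to the robot, and variables do not carry over. Pictures are saved under pics/ and viewed, at most 10 in all, crops included, and the job is handed in when it is done.

Besides the shell and the picture viewer there is one more tool, called after "Request:" by a JSON object that holds its "op" and its "data", one argument or row to a line. send_rows: Moves the arm, as the interface text tells. Its arguments: {"type":"object","properties":{"rows":{"type":"array","items":{"type":"array","items":{"type":"number"}}},"force":{"type":"number"}},"required":["rows"]}

```bash
mkdir -p pics
cat > h.py <<'E'
import numpy as np, cv2
from cell import status, camera, calibration, ticket, silhouettes
from scipy.spatial.transform import Rotation as R
def pose(name):
    c=calibration(name); a=np.array(c["attitude"])
    M=a if a.shape==(3,3) else R.from_euler('xyz',a).as_matrix()
    return c,M,np.array(c["position"])
def cloud(name,depth):
    c,M,p=pose(name); v,u=np.mgrid[:420,:560]
    P=np.stack([(u-c["cx"])/c["fx"]*depth,(v-c["cy"])/c["fy"]*depth,depth],-1)
    W=P@M.T+p; W[depth<=0]=np.nan; return W
def save(n,img): cv2.imwrite('pics/'+n,cv2.cvtColor(img,cv2.COLOR_RGB2BGR))
E
python3 - <<'E'
from h import *
for n in("top","side"):
    print(n,calibration(n)); im,d=camera(n); save(n+'0.png',im); W=cloud(n,d); np.save(n+'W.npy',W)
    for t in("canister","lid_knob","ball_handle","lock_mark","lid_pivot","drill_board","offcut_a","offcut_b","good_part","tape_roll","glue_jar","screwdriver"):
        for r in silhouettes(n,t)[:4]:
            m=r["region"]; q=W[m]; q=q[~np.isnan(q[:,0])]
            print(t,round(r["score"],2),np.round(r["pixel"]),m.sum(),np.round(np.median(q,0),3) if len(q) else None, np.round(np.percentile(q[:,2],95),3) if len(q) else None)
print(status.state())
E
```

```text
top {'fx': 473.94474768363716, 'fy': 473.94474768363716, 'cx': 284.27542405167844, 'cy': 209.12345943477482, 'position': array([0.3236466 , 0.11028908, 1.09802502]), 'attitude': array([-2.93794174e+00, -1.07224966e-03, -1.65897951e+00])}
canister 0.91 [427. 191.] 10236 [ 0.54  -0.239  0.09 ] 0.112
lid_knob 0.97 [488. 184.] 4323 [ 0.539 -0.349  0.108] 0.118
ball_handle 0.83 [372. 192.] 1876 [ 0.543 -0.135  0.076] 0.154
lock_mark 0.64 [429. 196.] 10294 [ 0.54  -0.24   0.091] 0.112
lid_pivot 0.6 [488. 183.] 4287 [ 0.539 -0.349  0.108] 0.119
drill_board 0.92 [238. 235.] 6224 [0.491 0.206 0.018] 0.021
offcut_a 0.87 [302. 302.] 316 [0.335 0.069 0.026] 0.03
offcut_a 0.87 [351. 274.] 303 [ 0.385 -0.036  0.026] 0.03
offcut_a 0.7 [200. 237.] 317 [0.493 0.286 0.038] 0.052
offcut_a 0.68 [320. 192.] 292 [ 0.581 -0.     0.026] 0.031
offcut_b 0.87 [302. 302.] 316 [0.335 0.069 0.026] 0.03
offcut_b 0.87 [351. 274.] 303 [ 0.385 -0.036  0.026] 0.03
offcut_b 0.7 [200. 237.] 317 [0.493 0.286 0.038] 0.052
offcut_b 0.68 [320. 192.] 292 [ 0.581 -0.     0.026] 0.031
good_part 0.62 [236. 202.] 1214 [0.568 0.1
[... 1757 characters left out ...]
 array([ 1.19431297,  0.31088773,  0.01400178,  1.51150464, -0.00436832,
        1.31921061, -0.02719895]), 'qd': array([-5.55463804e-05, -1.64196841e-04, -7.45418915e-04, -1.26120719e-03,
        1.89237932e-03,  1.63460549e-03, -1.33632880e-04]), 'effort': array([-4.41868942e-04, -3.79811275e+01,  1.45498691e-01, -2.30863130e+01,
        1.21877962e-02,  1.74061875e-03, -4.26680754e-05]), 'tool_pos': array([ 0.18073212, -0.51946822,  0.23130871]), 'tool_rot': array([3.14157066e+00, 5.16721724e-05, 3.34866385e-01]), 'wrist_force': array([0.21984917, 0.7718376 , 0.94471337]), 'ft_torque': array([ 0.06282207, -0.01804663,  0.01028199]), 'gripper_force': 0.0, 'finger_gap': 0.08556983845792315}
```

View pics/top0.png

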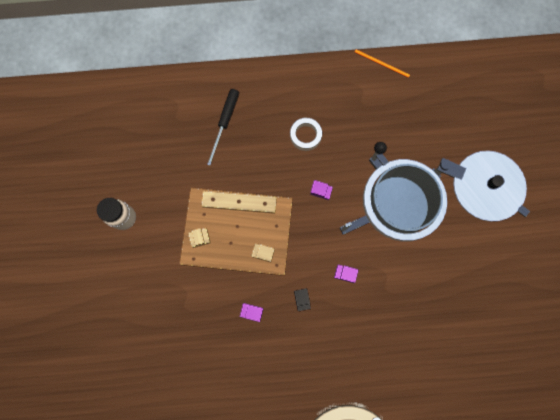

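View pics/side0.png

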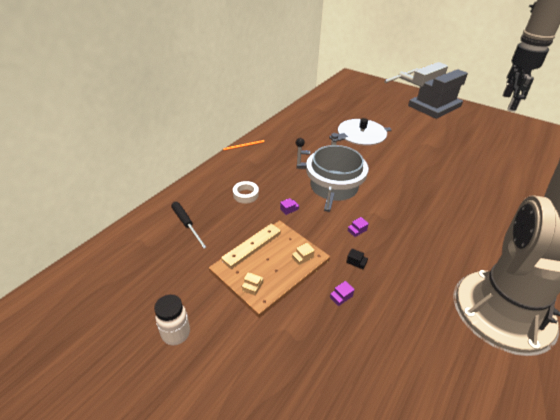

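Run:
```python
import cv2
im=cv2.imread('pics/top0.png'); cv2.imwrite('pics/c1.png',cv2.resize(im[170:320,170:370],None,fx=4,fy=4,interpolation=cv2.INTER_CUBIC))
```

```text
(no output)
```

View pics/c1.png

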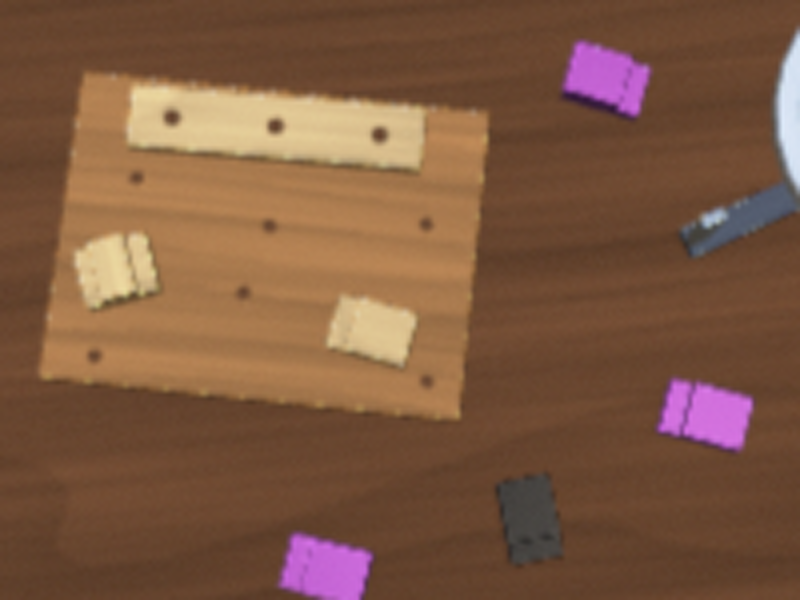

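Candidates: pale blocks at (263,253), stepped, = offcut_a, and (200,237), with a rib, = offcut_b. The look-alikes are purple at (321,189), (346,273), (251,312) and black at (302,299). The crop confirms the two pale ones on the board. The canister is at (404,200), the ball at (380,148), the fin bracket at about (355,226), and the open lid at (490,186).

Run:
```python
from h import *
from scipy.optimize import least_squares
im=cv2.imread('pics/top0.png')
for n in("top","side"):
    W=np.load(n+'W.npy'); x,y,z=W[...,0],W[...,1],W[...,2]
    b=(x>.38)&(x<.62)&(y>.08)&(y<.33)
    print(n,'board z',np.nanmedian(z[b]))
    m=(b&(z>.018+.007)).astype(np.uint8)
    k,l,s,c=cv2.connectedComponentsWithStats(m,connectivity=4)
    for i in range(1,k):
        if s[i,4]<60: continue
        q=W[l==i]
        for lo in(.025,.04 ):
            qq=q[q[:,2]>lo]
            if len(qq)<15: continue
            r=cv2.minAreaRect((qq[:,:2]*1000).astype(np.float32)); print(' comp',np.round(c[i]),len(qq),lo,np.round(r[0],1),np.round(r[1],1),round(r[2],1),'zmax',np.round(np.percentile(qq[:,2],90),3), 'mean',np.round(qq[:,:2].mean(0),4))
    near=(np.hypot(x-.54,y+.235)<.1)&(z>.094)&(z<.106)
    q=W[near]
    f=least_squares(lambda p:np.hypot(q[:,0]-p[0],q[:,1]-p[1])-.0725,[.54,-.235],loss='soft_l1',f_scale=.003)
    C=f.x;print(' can',C,len(q))
    m=((z>.125)&(x>.4)&(x<.75)&(y<0)&(y>-.5)&~((y<-.45)&(x<.4))).astype(np.uint8)
    k,l,s,c=cv2.connectedComponentsWithStats(m,connectivity=8)
    for i in range(1,k):
        if s[i,4]<8: continue
        q=W[l==i]; print(' high',np.round(c[i]),len(q),np.round(q.mean(0),4),np.round(q.min(0),3),np.round(q.max(0),3))
    rr=np.hypot(x-C[0],y-C[1]); 
    m=(rr>.10)&(rr<.165)&(z>.06)&(z<.125)
    q=W[m]; th=np.degrees(np.arctan2(q[:,1]-C[1],q[:,0]-C[0])); v,u=np.nonzero(m)
    for a in range(-180,180,10):
        g=(th>=a)&(th<a+10)
        if g.sum()>3: print('  th',a,g.sum(),'r',np.round([rr[m][g].min(),rr[m][g].max()],3),'z',np.round([q[g,2].min(),q[g,2].max()],3))
    lid=(z>.100)&(z<.116)&(y<-.27)&(y>-.45)&(x>.44)&(x<.65)
    if lid.sum():
        (cx,cy),r=cv2.minEnclosingCircle((W[lid][:,:2]*1000).astype(np.float32)); print(' lid',cx,cy,r)
```

```text
top board z 0.017330154415716503
 comp [239. 202.] 1170 0.025 [569.4 192.5] [169.9  37.1] 80.2 zmax 0.036 mean [0.5686 0.1926]
 comp [199. 238.] 308 0.025 [493.8 288.3] [35.  42.6] 11.2 zmax 0.051 mean [0.4928 0.2869]
 comp [199. 238.] 148 0.04 [494.  288.6] [34.  20.5] 11.0 zmax 0.052 mean [0.4932 0.2879]
 comp [263. 253.] 287 0.025 [447.  147.1] [46.2 30. ] 69.2 zmax 0.048 mean [0.4461 0.1463]
 comp [263. 253.] 208 0.04 [444.8 141.3] [33.6 30. ] 69.0 zmax 0.048 mean [0.4447 0.1413]
 can [ 0.53526664 -0.21662781] 537
 high [380. 148.] 132 [ 0.6297 -0.1187  0.1559] [ 0.619 -0.132  0.125] [ 0.644 -0.107  0.165]
 high [496. 182.] 176 [ 0.5389 -0.352   0.1433] [ 0.527 -0.368  0.125] [ 0.553 -0.342  0.151]
  th -130 39 r [0.102 0.142] z [0.1  0.11]
  th -120 303 r [0.1   0.165] z [0.102 0.114]
  th -110 313 r [0.1   0.165] z [0.103 0.112]
  th -100 312 r [0.1   0.165] z [0.103 0.125]
  th -90 164 r [0.1   0.152] z [0.103 0.124]
  th -80 307 r [0.1   0.165] z [0.103 0.113]
  th -70 305 r [0.1   0.165] z [0.102 0.112]
  th -60 126 r [0.101 0.161] z [0.103 0.113]
  th 30 16 r [0.1   0.106] 
[... 1194 characters left out ...]
 [ 0.553 -0.337  0.151]
 high [299. 142.] 79 [ 0.6296 -0.1139  0.1506] [ 0.62  -0.125  0.126] [ 0.644 -0.104  0.163]
  th -120 26 r [0.126 0.164] z [0.103 0.112]
  th -110 80 r [0.105 0.164] z [0.103 0.114]
  th -100 86 r [0.101 0.164] z [0.103 0.112]
  th -90 78 r [0.101 0.165] z [0.103 0.111]
  th -80 80 r [0.102 0.165] z [0.102 0.112]
  th -70 71 r [0.1   0.165] z [0.102 0.112]
  th -60 30 r [0.1   0.112] z [0.083 0.121]
  th -50 11 r [0.1   0.117] z [0.102 0.119]
  th 20 17 r [0.101 0.121] z [0.072 0.12 ]
  th 30 92 r [0.1   0.122] z [0.062 0.124]
  th 100 23 r [0.136 0.154] z [0.062 0.102]
  th 110 12 r [0.145 0.155] z [0.062 0.099]
 lid 530.5390625 -350.47869873046875 95.27903747558594
```

```bash
python3 - <<'E'
from h import *
from scipy.optimize import least_squares
def ball(q,r,c0):
    return least_squares(lambda p:np.linalg.norm(q-p,axis=1)-r,c0,loss='soft_l1',f_scale=.002).x
def cyl(q,r,c0):
    return least_squares(lambda p:np.hypot(*(q[:,:2]-p).T)-r,c0,loss='soft_l1',f_scale=.002).x
A=[]
for n in("top","side"):
    W=np.load(n+'W.npy'); x,y,z=W[...,0],W[...,1],W[...,2]
    C=np.array([.54,-.235])
    for it in range(15):
        rr=np.hypot(x-C[0],y-C[1]); q=W[(rr>.064)&(rr<.081)&(z>.095)&(z<.103)&(y>-.285)]
        C=cyl(q,.0725,C)
    rr=np.hypot(x-C[0],y-C[1]); print(n,'rim',C,len(q),np.std(np.hypot(*(q[:,:2]-C).T)))
    q=W[(z>.066)&(z<.082)&(rr>.077)&(rr<.098)]
    if len(q)>20:
        e,_=cv2.minEnclosingCircle((q[:,:2]*1000).astype(np.float32)); print(' collar encl',e,_,len(q))
    q=W[(z>.136)&(np.hypot(x-.63,y+.118)<.03)]; B=ball(q,.0135,[.63,-.118,.148]); print(' ball',B,'r',np.hypot(*(B[:2]-C)),'ang',np.arctan2(*(B[:2]-C)[::-1]))
    q=W[(z>.144)&(np.hypot(x-.54,y+.35)<.03)]; print(' knobtop',q.mean(0),len(q),(q.min(0)+q.max(0))/2)
    q=W[(z>.088)&(z<.104)&(rr>.132)&(rr<.158)&(y>-.24)]; f=q.mean(0); print(' fin',f,len(q),'r',np.hypot(*(f[:2]-C)),'ang',np.arctan2(*(f[:2]-C)[::-1]))
    q=W[(z>.1)&(z<.125)&(rr>.085)&(rr<.125)&(y<-.18)&(y>-.33)]
    v=W[(z>.110)&(z<.125)&(rr>.08)&(rr<.13)&(y<-.2)]; print(' pivot?',v.mean(0),len(v),v.min(0),v.max(0))
E
python3 - <<'E'
import cv2
im=cv2.imread('pics/top0.png'); cv2.imwrite('pics/c2.png',cv2.resize(im[125:250,335:535],None,fx=4,fy=4,interpolation=cv2.INTER_CUBIC))
E
```

```text
top rim [ 0.53251243 -0.17763881] 515 0.00159977608068969
 collar encl (535.6935424804688, -178.8599853515625) 95.21439361572266 1377
 ball [ 0.63221295 -0.12060477  0.14786141] r 0.1148611160375442 ang 0.5196170852966203
 knobtop [ 0.53994836 -0.35451511  0.14761722] 117 [ 0.54001085 -0.35531007  0.14762404]
 fin [ 0.48333262 -0.04085212  0.09824275] 23 r 0.14535904059067742 ang 1.9159415559330268
 pivot? [ 0.5781041  -0.27308324  0.11454327] 167 [ 0.4925109  -0.30674943  0.110024  ] [ 0.60711769 -0.24800549  0.12190668]
side rim [ 0.54447713 -0.24200419] 23 0.00470621853236492
 collar encl (536.7485961914062, -201.29515075683594) 86.1568603515625 47
 ball [ 0.63326663 -0.12001796  0.14889595] r 0.15087814666448435 ang 0.9416128109025598
 knobtop [ 0.53970335 -0.35135751  0.14830955] 33 [ 0.54092277 -0.35068202  0.14780115]
 fin [ 0.53475729 -0.11041973  0.09590451] 161 r 0.13194295875506382 ang 1.6445301347991055
 pivot? [ 0.53650333 -0.3383193   0.11194568] 108 [ 0.46470671 -0.36944723  0.11001871] [ 0.61442812 -0.30480571  0.12485501]
```

View pics/c2.png

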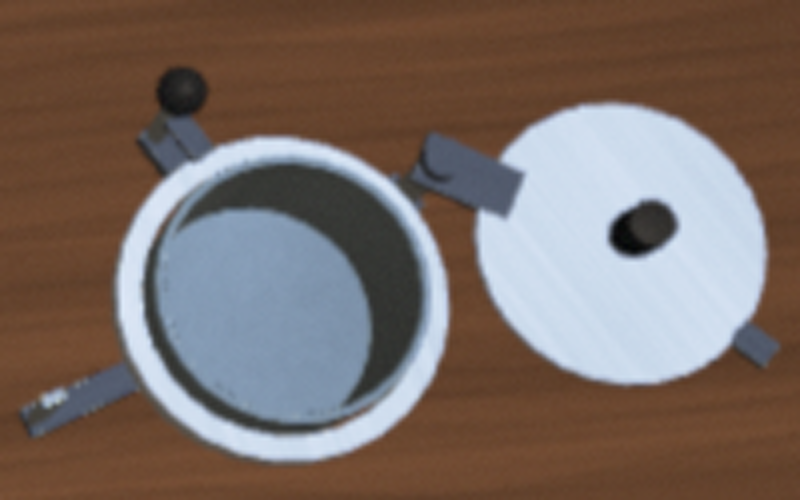

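The canister axis is at (0.5325, -0.1776), and the ball is 115 mm from it. The fin is 145 mm from it, so the collar reads about 1.40. The knob is at (0.540, -0.354), which puts the pivot at (0.593, -0.263) and the lid at about 2.0 rad. All of this fits the sizes given. The crop shows the ball at (380,148), the fin at (347,225) and the lid open to the right. I'll start the reach for offcut_a.

Request:
{"op": "send_rows", "data": {
  "rows": [
    [0.0625, 0.04, 0, 0, 0, 0.0277, 0.7],
    [0.0625, 0.04, 0, 0, 0, 0.0277, 0.7],
    [0.0625, 0.04, 0, 0, 0, 0.0277, 0.7],
    [0.0625, 0.04, 0, 0, 0, 0.0277, 0.7],
    [0.0625, 0.04, 0, 0, 0, 0.0277, 0.7]
  ]
}}

```text
time: 1.92
tool_pos: [0.4322, -0.3585, 0.2316]
tool_rot: [3.141, 0.001, 1.21]
wrist_force: [0.4, -0.5, 1.1]
finger_gap: 0.0597
gripper_force: 0.0
```

Request:
{"op": "send_rows", "data": {
  "rows": [
    [0.0016, 0.0628, 0, 0, 0, 0, 0.7],
    [0.0016, 0.0628, 0, 0, 0, 0, 0.7],
    [0.0016, 0.0628, 0, 0, 0, 0, 0.7],
    [0.0016, 0.0628, 0, 0, 0, 0, 0.7],
    [0.0016, 0.0628, 0, 0, 0, 0, 0.7]
  ]
}}

```text
time: 2.55
tool_pos: [0.4372, -0.1067, 0.2315]
tool_rot: [3.141, 0.0, 1.205]
wrist_force: [0.8, 0.5, 0.1]
finger_gap: 0.06
gripper_force: 0.0
```

Request:
{"op": "send_rows", "data": {
  "rows": [
    [0.0016, 0.0628, 0, 0, 0, 0, 0.7],
    [0.0016, 0.0628, -0.03, 0, 0, 0, 0.7],
    [0.0016, 0.0628, -0.045, 0, 0, 0, 0.7],
    [0.0016, 0.0628, -0.045, 0, 0, 0, 0.7],
    [0.0016, 0.0628, -0.045, 0, 0, 0, 0.7]
  ]
}}

```text
time: 3.18
tool_pos: [0.444, 0.1442, 0.0987]
tool_rot: [3.14, -0.001, 1.204]
wrist_force: [1.4, -0.3, -0.0]
finger_gap: 0.0595
gripper_force: 0.0
```

Request:
{"op": "send_rows", "data": {
  "rows": [
    [0.002, 0, -0.04, 0, 0, 0, 0.7],
    [0, 0, -0.036, 0, 0, 0, 0.7],
    [0, 0, -0.02, 0, 0, 0, 0.7],
    [0, 0, 0, 0, 0, 0, 0.7],
    [0, 0, 0, 0, 0, 0, 0]
  ],
  "force": 40
}}

```text
time: 3.8
tool_pos: [0.4463, 0.1432, 0.0235]
tool_rot: [3.14, -0.001, 1.205]
wrist_force: [0.4, -0.2, 0.5]
finger_gap: 0.0427
gripper_force: 0.0
```

Request:
{"op": "send_rows", "data": {
  "rows": [
    [0, 0, 0, 0, 0, 0, 0],
    [0, 0, 0, 0, 0, 0, 0],
    [0, 0, 0, 0, 0, 0, 0],
    [0, 0, 0, 0, 0, 0, 0],
    [0, 0, 0.05, 0, 0, 0, 0]
  ]
}}

```text
time: 4.42
tool_pos: [0.4426, 0.1417, 0.061]
tool_rot: [-3.136, 0.004, 1.205]
wrist_force: [0.6, 0.2, 0.8]
finger_gap: 0.0293
gripper_force: 40.3
```

Request:
{"op": "send_rows", "data": {
  "rows": [
    [0, 0, 0.06, 0, 0, 0, 0],
    [0.01, -0.03, 0.06, 0, 0, 0, 0],
    [0.02, -0.06, 0.035, 0, 0, 0, 0],
    [0.02, -0.06, 0, 0, 0, 0, 0],
    [0.02, -0.06, 0, 0, 0, 0, 0]
  ]
}}

```text
time: 5.05
tool_pos: [0.5016, -0.0267, 0.1873]
tool_rot: [3.14, 0.0, 1.205]
wrist_force: [0.4, 0.1, -0.7]
finger_gap: 0.0289
gripper_force: 40.3
```

Request:
{"op": "send_rows", "data": {
  "rows": [
    [0.02, -0.06, 0, 0, 0, 0, 0],
    [0.02, -0.06, 0, 0, 0, 0, 0],
    [0.003, -0.038, 0, 0, 0, 0, 0],
    [0, 0, -0.06, 0, 0, 0, 0],
    [0, 0, 0, 0, 0, 0, 0]
  ]
}}

```text
time: 5.68
tool_pos: [0.5316, -0.1512, 0.1348]
tool_rot: [-3.132, 0.001, 1.204]
wrist_force: [-0.3, 0.5, -1.3]
finger_gap: 0.0289
gripper_force: 40.3
```

Request:
{"op": "send_rows", "data": {
  "rows": [
    [0, 0, -0.05, 0, 0, 0, 0],
    [0, 0, -0.05, 0, 0, 0, 0],
    [0, 0, 0, 0, 0, 0, 0],
    [0, 0, 0, 0, 0, 0, 0.55],
    [0, 0, 0, 0, 0, 0, 0.55]
  ]
}}

```text
time: 6.3
tool_pos: [0.5377, -0.1516, 0.0612]
tool_rot: [3.137, -0.001, 1.205]
wrist_force: [-0.7, -0.9, 0.6]
finger_gap: 0.0468
gripper_force: 0.0
```

Request:
{"op": "send_rows", "data": {
  "rows": [
    [0, 0, 0.07, 0, 0, 0, 0.55],
    [0, 0, 0.07, 0, 0, 0, 0.55],
    [-0.007, 0.06, 0.03, 0, 0, 0.02, 0.7],
    [-0.007, 0.07, 0, 0, 0, 0.02, 0.7],
    [-0.007, 0.07, 0, 0, 0, 0.02, 0.7]
  ]
}}

```text
time: 6.92
tool_pos: [0.5196, 0.0102, 0.1971]
tool_rot: [3.137, 0.001, 1.585]
wrist_force: [0.4, 0.6, 0.4]
finger_gap: 0.06
gripper_force: 0.0
```

Request:
{"op": "send_rows", "data": {
  "rows": [
    [-0.0065, 0.0696, 0, 0, 0, 0.014, 0.7],
    [-0.0065, 0.0696, 0, 0, 0, 0.0143, 0.7],
    [-0.0065, 0.0696, 0, 0, 0, 0, 0.7],
    [-0.0065, 0.0696, -0.03, 0, 0, 0, 0.7],
    [-0.0065, 0.0696, -0.03, 0, 0, 0, 0.7]
  ]
}}

```text
time: 7.55
tool_pos: [0.4939, 0.289, 0.1483]
tool_rot: [3.137, -0.0, 1.759]
wrist_force: [1.0, 0.2, -0.5]
finger_gap: 0.0599
gripper_force: 0.0
```

Request:
{"op": "send_rows", "data": {
  "rows": [
    [0, 0, -0.04, 0, 0, 0, 0.7],
    [0, 0, -0.03, 0, 0, 0, 0.7],
    [0, 0, 0, 0, 0, 0, 0.7]
  ]
}}

```text
time: 7.92
tool_pos: [0.4921, 0.2862, 0.09]
tool_rot: [-3.14, 0.001, 1.76]
wrist_force: [-0.2, -0.3, -0.0]
finger_gap: 0.0599
gripper_force: 0.0
```

Request:
{"op": "send_rows", "data": {
  "rows": [
    [0.001, 0.0015, -0.04, 0, 0, 0, 0.7],
    [0, 0, -0.03, 0, 0, 0, 0.7],
    [0, 0, -0.014, 0, 0, 0, 0.7],
    [0, 0, 0, 0, 0, 0, 0.7],
    [0, 0, 0, 0, 0, 0, 0]
  ]
}}

```text
time: 8.55
tool_pos: [0.4947, 0.2889, 0.0249]
tool_rot: [3.139, -0.001, 1.76]
wrist_force: [-0.4, 0.0, 0.3]
finger_gap: 0.043
gripper_force: 0.0
```

Request:
{"op": "send_rows", "data": {
  "rows": [
    [0, 0, 0, 0, 0, 0, 0],
    [0, 0, 0, 0, 0, 0, 0],
    [0, 0, 0, 0, 0, 0, 0],
    [0, 0, 0, 0, 0, 0, 0],
    [0, 0, 0.05, 0, 0, 0, 0]
  ]
}}

```text
time: 9.18
tool_pos: [0.4914, 0.286, 0.0611]
tool_rot: [-3.135, 0.003, 1.76]
wrist_force: [0.2, 0.8, -0.5]
finger_gap: 0.0332
gripper_force: 41.3
```

Request:
{"op": "send_rows", "data": {
  "rows": [
    [0, 0, 0.065, 0, 0, 0, 0],
    [0, 0, 0.065, 0, 0, 0, 0],
    [0.0056, -0.068, 0.03, 0, 0, 0, 0],
    [0.0056, -0.068, 0, 0, 0, 0, 0],
    [0.0056, -0.068, 0, 0, 0, 0, 0]
  ]
}}

```text
time: 9.8
tool_pos: [0.507, 0.1233, 0.1917]
tool_rot: [3.141, 0.001, 1.76]
wrist_force: [1.5, -0.7, 0.5]
finger_gap: 0.0332
gripper_force: 41.3
```

Request:
{"op": "send_rows", "data": {
  "rows": [
    [0.0056, -0.068, 0, 0, 0, -0.02, 0],
    [0.0056, -0.068, 0, 0, 0, -0.02, 0],
    [0.0056, -0.068, 0, 0, 0, -0.02, 0],
    [0.0056, -0.068, 0, 0, 0, -0.02, 0],
    [0.0056, -0.068, 0, 0, 0, 0, 0]
  ]
}}

```text
time: 10.42
tool_pos: [0.5291, -0.1486, 0.1914]
tool_rot: [3.141, 0.0, 1.257]
wrist_force: [0.4, -0.0, 0.2]
finger_gap: 0.033
gripper_force: 41.3
```

Request:
{"op": "send_rows", "data": {
  "rows": [
    [0.0056, -0.068, 0, 0, 0, 0, 0],
    [0, 0, 0, 0, 0, 0, 0]
  ]
}}

```text
time: 10.68
tool_pos: [0.5322, -0.2091, 0.1903]
tool_rot: [-3.141, 0.004, 1.246]
wrist_force: [0.4, 0.6, -0.7]
finger_gap: 0.0334
gripper_force: 41.3
```

Request:
{"op": "send_rows", "data": {
  "rows": [
    [0, 0.005, -0.06, 0, 0, 0, 0],
    [0, 0, -0.06, 0, 0, 0, 0],
    [0, 0, -0.055, 0, 0, 0, 0],
    [0, 0, 0, 0, 0, 0, 0],
    [0, 0, 0, 0, 0, 0, 0.55]
  ]
}}

```text
time: 11.3
tool_pos: [0.5353, -0.1971, 0.053]
tool_rot: [3.139, -0.0, 1.258]
wrist_force: [0.3, -0.6, 0.7]
finger_gap: 0.0467
gripper_force: 0.0
```

Request:
{"op": "send_rows", "data": {
  "rows": [
    [0, 0, 0, 0, 0, 0, 0.55],
    [0, 0, 0.07, 0, 0, 0, 0.55],
    [0, 0, 0.07, 0, 0, 0, 0.55],
    [-0.05, 0, 0.05, 0, 0, 0, 0.55],
    [-0.07, 0, 0, 0, 0, 0, 0.55]
  ]
}}

```text
time: 11.92
tool_pos: [0.4417, -0.1979, 0.2092]
tool_rot: [3.128, 0.001, 1.26]
wrist_force: [0.8, -0.5, -0.2]
finger_gap: 0.047
gripper_force: 0.0
```

Run:
```python
from h import *
im,d=camera("top"); save('top1.png',im)
c=im[125:250,335:535]; save('c3.png',cv2.resize(c,None,fx=4,fy=4))
print(status.state()['tool_pos'])
```

```text
[ 0.42833457 -0.19733416  0.20433343]
```

View pics/c3.png

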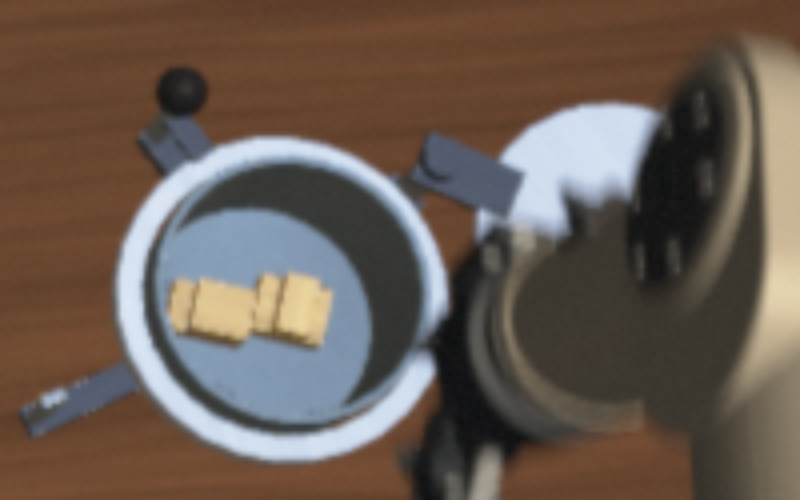

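The crop shows both offcuts on the canister floor, at crop (210,310) and (295,310). Next is the lid knob.

Request:
{"op": "send_rows", "data": {
  "rows": [
    [0.035, -0.048, 0, 0, 0, -0.017, 0.6],
    [0.035, -0.048, 0, 0, 0, -0.017, 0.6],
    [0.035, -0.049, 0, 0, 0, 0, 0.6],
    [0.035, -0.05, 0, 0, 0, 0, 0.6],
    [0, 0, 0, 0, 0, 0, 0.6]
  ]
}}

```text
time: 12.6
tool_pos: [0.5504, -0.3575, 0.2026]
tool_rot: [3.14, 0.001, 1.039]
wrist_force: [-1.4, 0.1, 0.6]
finger_gap: 0.0514
gripper_force: 0.0
```

Request:
{"op": "send_rows", "data": {
  "rows": [
    [0, 0, 0, 0, 0, 0, 0.6]
  ]
}}

```text
time: 12.72
tool_pos: [0.5503, -0.3525, 0.2041]
tool_rot: [3.141, -0.001, 1.044]
wrist_force: [-0.8, 0.5, 0.9]
finger_gap: 0.0511
gripper_force: 0.0
```

Request:
{"op": "send_rows", "data": {
  "rows": [
    [-0.013, 0.001, 0, 0, 0, 0, 0.6],
    [0, 0, -0.04, 0, 0, 0, 0.6],
    [0, 0, -0.04, 0, 0, 0, 0.6],
    [0, 0, -0.022, 0, 0, 0, 0.6],
    [0, 0, 0, 0, 0, 0, 0.6]
  ]
}}

```text
time: 13.35
tool_pos: [0.5382, -0.3519, 0.121]
tool_rot: [-3.139, 0.0, 1.044]
wrist_force: [0.1, 0.0, -0.1]
finger_gap: 0.0511
gripper_force: 0.0
```

Request:
{"op": "send_rows", "data": {
  "rows": [
    [0, 0, 0, 0, 0, 0, 0],
    [0, 0, 0, 0, 0, 0, 0],
    [0, 0, 0, 0, 0, 0, 0],
    [0, 0, 0, 0, 0, 0, 0],
    [0, 0, 0, 0, 0, 0, 0]
  ],
  "force": 20
}}

```text
time: 13.98
tool_pos: [0.5407, -0.3533, 0.1238]
tool_rot: [3.138, 0.0, 1.044]
wrist_force: [0.2, 0.2, 6.9]
finger_gap: 0.0251
gripper_force: 20.9
```

Run:
```python
import numpy as np
P=np.array([.593,-.2634]);C=np.array([.5325,-.1776])
a1=np.arctan2(*(C-P)[::-1]); K=np.array([.540,-.3525]); a0=np.arctan2(*(K-P)[::-1])%(2*np.pi)
t=np.linspace(a0,a1-0.03,13); q=P+.105*np.c_[np.cos(t),np.sin(t)]
print(np.degrees(t[1]-t[0])/360); print(np.round(np.diff(q,axis=0)/.8,4).tolist()); print(q[-1])
```

```text
-0.026801937847132418
[[-0.018, 0.0128], [-0.0156, 0.0157], [-0.0127, 0.0181], [-0.0095, 0.0199], [-0.006, 0.0212], [-0.0024, 0.0219], [0.0013, 0.022], [0.005, 0.0215], [0.0085, 0.0204], [0.0118, 0.0186], [0.0148, 0.0164], [0.0173, 0.0137]]
[ 0.53509267 -0.17581152]
```

Request:
{"op": "send_rows", "data": {
  "rows": [
    [-0.018, 0.0128, 0.003, 0, 0, -0.0268, 0],
    [-0.0156, 0.0157, 0, 0, 0, -0.0268, 0],
    [-0.0127, 0.0181, 0, 0, 0, -0.0268, 0],
    [-0.0095, 0.0199, 0, 0, 0, -0.0268, 0]
  ]
}}

```text
time: 14.48
tool_pos: [0.4959, -0.2996, 0.1238]
tool_rot: [3.139, -0.003, 0.364]
wrist_force: [5.3, -0.4, -5.1]
finger_gap: 0.025
gripper_force: 20.3
```

Request:
{"op": "send_rows", "data": {
  "rows": [
    [-0.006, 0.0212, -0.0015, 0, 0, -0.0268, 0],
    [-0.0024, 0.0219, 0, 0, 0, -0.0268, 0],
    [0.0013, 0.022, 0, 0, 0, -0.0268, 0],
    [0.005, 0.0215, 0, 0, 0, -0.0268, 0]
  ]
}}

```text
time: 14.98
tool_pos: [0.4947, -0.2314, 0.1238]
tool_rot: [3.14, -0.005, -0.31]
wrist_force: [3.6, -3.0, -1.6]
finger_gap: 0.0251
gripper_force: 20.5
```

Request:
{"op": "send_rows", "data": {
  "rows": [
    [0.0085, 0.0204, 0, 0, 0, -0.0268, 0],
    [0.0118, 0.0186, 0, 0, 0, -0.0268, 0],
    [0.0148, 0.0164, 0, 0, 0, -0.0268, 0],
    [0.0173, 0.0137, 0, 0, 0, -0.0268, 0],
    [0, 0, 0, 0, 0, 0, 0]
  ]
}}

```text
time: 15.6
tool_pos: [0.5344, -0.1788, 0.1237]
tool_rot: [3.137, -0.004, -0.98]
wrist_force: [-2.2, -4.1, 4.5]
finger_gap: 0.0254
gripper_force: 21.4
```

Request:
{"op": "send_rows", "data": {
  "rows": [
    [0.004, 0.003, 0, 0, 0, -0.005, 0],
    [0, 0, 0, 0, 0, 0, 0],
    [0, 0, 0, 0, 0, 0, 0]
  ]
}}

```text
time: 15.98
tool_pos: [0.5345, -0.179, 0.1236]
tool_rot: [3.132, -0.003, -1.013]
wrist_force: [-7.4, -7.9, 6.1]
finger_gap: 0.0251
gripper_force: 22.0
```

Request:
{"op": "send_rows", "data": {
  "rows": [
    [-0.002, -0.002, 0, 0, 0, 0, 0],
    [0, 0, 0, 0, 0, 0, 0.5],
    [0, 0, 0, 0, 0, 0, 0.5],
    [0, 0, 0.06, 0, 0, 0, 0.5],
    [0, 0, 0.06, 0, 0, 0, 0.5]
  ]
}}

```text
time: 16.6
tool_pos: [0.5365, -0.1728, 0.2191]
tool_rot: [3.141, 0.002, -1.007]
wrist_force: [1.1, -0.3, 0.8]
finger_gap: 0.0426
gripper_force: 0.0
```

Request:
{"op": "send_rows", "data": {
  "rows": [
    [-0.06, -0.02, 0, 0, 0, 0.02, 0.5],
    [-0.06, -0.02, 0, 0, 0, 0.02, 0.5],
    [-0.06, -0.02, 0, 0, 0, 0.02, 0.5],
    [0, 0, 0, 0, 0, 0, 0.5]
  ]
}}

```text
time: 17.1
tool_pos: [0.3892, -0.2234, 0.2188]
tool_rot: [3.14, 0.001, -0.636]
wrist_force: [1.2, 0.4, 0.4]
finger_gap: 0.0429
gripper_force: 0.0
```

Run:
```python
from h import *
im,d=camera("top"); save('c4.png',cv2.resize(im[125:250,335:535],None,fx=4,fy=4)); W=cloud("top",d); x,y,z=W[...,0],W[...,1],W[...,2]
q=W[(z>.144)&(z<.152)&(np.hypot(x-.5325,y+.1776)<.03)]; print('knob',q.mean(0),len(q))
q=W[(z>.136)&(z<.17)&(np.hypot(x-.632,y+.12)<.03)]; print('ball',q.mean(0),len(q))
print(status.state()['tool_pos'])
```

```text
knob [ 0.53258919 -0.17762228  0.14768185] 116
ball [ 0.62974508 -0.11871414  0.15631058] 130
[ 0.39179477 -0.22219809  0.21903633]
```

View pics/c4.png

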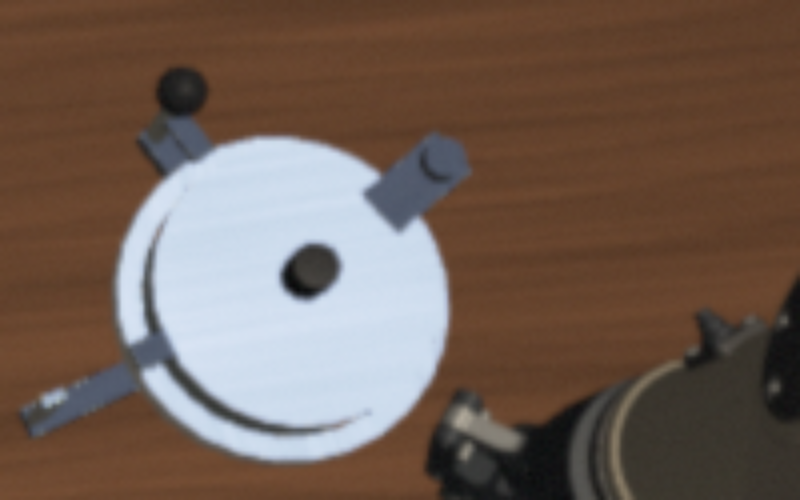

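The crop shows the lid shut, with its knob at crop (310,270), exactly on the canister axis. The ball is still at crop (182,90). I'll go to the ball.

Request:
{"op": "send_rows", "data": {
  "rows": [
    [0.043, 0.018, 0, 0, 0, 0.0263, 0.6],
    [0.043, 0.018, 0, 0, 0, 0.0263, 0.6],
    [0.043, 0.018, 0, 0, 0, 0.0263, 0.6],
    [0.043, 0.018, 0, 0, 0, 0.0263, 0.6],
    [0.043, 0.018, 0, 0, 0, 0.0263, 0.6]
  ]
}}

```text
time: 17.77
tool_pos: [0.5674, -0.1473, 0.2186]
tool_rot: [-3.14, -0.001, 0.203]
wrist_force: [0.7, -0.2, 0.9]
finger_gap: 0.0511
gripper_force: 0.0
```

Request:
{"op": "send_rows", "data": {
  "rows": [
    [0.043, 0.018, 0, 0, 0, 0.0263, 0.6],
    [0.043, 0.018, 0, 0, 0, 0.0263, 0.6],
    [0, 0, 0, 0, 0, 0, 0.6],
    [0, 0, 0, 0, 0, 0, 0.6]
  ]
}}

```text
time: 18.27
tool_pos: [0.6338, -0.1203, 0.2183]
tool_rot: [-3.141, 0.0, 0.526]
wrist_force: [-0.6, -0.3, -0.3]
finger_gap: 0.0514
gripper_force: 0.0
```

Request:
{"op": "send_rows", "data": {
  "rows": [
    [-0.001, 0, -0.04, 0, 0, 0, 0.6],
    [0, 0, -0.04, 0, 0, 0, 0.6],
    [0, 0, -0.03, 0, 0, 0, 0.6],
    [0, 0, 0, 0, 0, 0, 0.6],
    [0, 0, 0, 0, 0, 0, 0]
  ]
}}

```text
time: 18.9
tool_pos: [0.6332, -0.1218, 0.1324]
tool_rot: [3.14, -0.002, 0.524]
wrist_force: [0.2, 0.3, 0.3]
finger_gap: 0.0344
gripper_force: 0.0
```

Request:
{"op": "send_rows", "data": {
  "rows": [
    [0, 0, 0, 0, 0, 0, 0],
    [0, 0, 0, 0, 0, 0, 0],
    [0, 0, 0, 0, 0, 0, 0],
    [0, 0, 0, 0, 0, 0, 0]
  ]
}}

```text
time: 19.4
tool_pos: [0.6336, -0.1215, 0.1329]
tool_rot: [3.14, -0.002, 0.525]
wrist_force: [-1.7, 0.9, 6.1]
finger_gap: 0.0255
gripper_force: 19.8
```

Run:
```python
import numpy as np
t=np.linspace(.5196,1.916,10); q=.115*np.c_[np.cos(t),np.sin(t)]
print((t[1]-t[0])/2/np.pi); print(np.round(np.diff(q,axis=0)/.8,4).tolist())
print(q+[.5325,-.1776])
```

```text
0.024693773614835858
[[-0.0125, 0.0184], [-0.0152, 0.0163], [-0.0176, 0.0137], [-0.0195, 0.0108], [-0.0209, 0.0077], [-0.0218, 0.0044], [-0.0223, 0.001], [-0.0221, -0.0025], [-0.0215, -0.0059]]
[[ 0.63232205 -0.12049871]
 [ 0.62229886 -0.10575876]
 [ 0.61011826 -0.09274479]
 [ 0.59607287 -0.08176947]
 [ 0.58050015 -0.07309648]
 [ 0.56377422 -0.06693418]
 [ 0.54629693 -0.06343063]
 [ 0.52848817 -0.06267   ]
 [ 0.51077579 -0.06467056]
 [ 0.49358534 -0.06938425]]
```

Request:
{"op": "send_rows", "data": {
  "rows": [
    [-0.0125, 0.0184, 0, 0, 0, 0.0247, 0],
    [-0.0152, 0.0163, 0, 0, 0, 0.0247, 0],
    [-0.0176, 0.0137, 0, 0, 0, 0.0247, 0],
    [-0.0195, 0.0108, 0, 0, 0, 0.0247, 0]
  ]
}}

```text
time: 19.9
tool_pos: [0.5825, -0.0738, 0.1329]
tool_rot: [3.136, -0.001, 1.151]
wrist_force: [1.1, -1.1, 6.1]
finger_gap: 0.0254
gripper_force: 20.2
```

Request:
{"op": "send_rows", "data": {
  "rows": [
    [-0.0209, 0.0077, 0, 0, 0, 0.0247, 0],
    [-0.0218, 0.0044, 0, 0, 0, 0.0247, 0],
    [-0.0223, 0.001, 0, 0, 0, 0.0247, 0],
    [-0.0221, -0.0025, 0, 0, 0, 0.0247, 0]
  ]
}}

```text
time: 20.4
tool_pos: [0.513, -0.0647, 0.1329]
tool_rot: [3.136, 0.001, 1.772]
wrist_force: [1.1, 0.4, 5.4]
finger_gap: 0.0253
gripper_force: 20.2
```

Request:
{"op": "send_rows", "data": {
  "rows": [
    [-0.0215, -0.0059, 0, 0, 0, 0.0247, 0],
    [0, 0, 0, 0, 0, 0, 0],
    [0, 0, 0, 0, 0, 0, 0]
  ]
}}

```text
time: 20.78
tool_pos: [0.4951, -0.0695, 0.1328]
tool_rot: [3.138, 0.001, 1.923]
wrist_force: [-1.0, 0.9, 7.3]
finger_gap: 0.0252
gripper_force: 20.3
```

Request:
{"op": "send_rows", "data": {
  "rows": [
    [0, 0, 0, 0, 0, 0, 0.6],
    [0, 0, 0, 0, 0, 0, 0.6],
    [0, 0, 0, 0, 0, 0, 0.6],
    [0, 0, 0.06, 0, 0, 0, 0.6],
    [0, 0, 0.06, 0, 0, 0, 0.6]
  ]
}}

```text
time: 21.4
tool_pos: [0.4934, -0.0702, 0.2273]
tool_rot: [-3.14, -0.001, 1.922]
wrist_force: [1.3, -0.1, -0.1]
finger_gap: 0.0516
gripper_force: 0.0
```

Request:
{"op": "send_rows", "data": {
  "rows": [
    [-0.05, -0.07, 0, 0, 0, 0, 0.6],
    [-0.04, -0.07, 0, 0, 0, 0, 0.6],
    [-0.04, -0.07, 0, 0, 0, 0, 0.6],
    [0, -0.07, 0, 0, 0, 0, 0.6],
    [0, -0.03, 0, 0, 0, 0, 0.6]
  ]
}}

```text
time: 22.02
tool_pos: [0.3938, -0.3137, 0.2265]
tool_rot: [-3.14, 0.001, 1.916]
wrist_force: [-0.3, 0.9, -0.7]
finger_gap: 0.0514
gripper_force: 0.0
```

Run:
```python
from h import *
from scipy.optimize import least_squares
C=np.array([.5325,-.1776])
im,d=camera("top"); save('c5.png',cv2.resize(im[125:275,335:535],None,fx=4,fy=4)); W=cloud("top",d); x,y,z=W[...,0],W[...,1],W[...,2]
q=W[(z>.144)&(z<.152)&(np.hypot(x-.5325,y+.1776)<.03)]; print('knob',q.mean(0),len(q))
q=W[(z>.136)&(z<.17)&(np.hypot(x-.4935,y+.0694)<.03)]; B=least_squares(lambda p:np.linalg.norm(q-p,axis=1)-.0135,[.4935,-.0694,.148],loss='soft_l1',f_scale=.002).x
f=np.array([.48333,-.04085]); W0=np.load('topW.npy')
print('ball',B,len(q),'ang',np.arctan2(*(B[:2]-C)[::-1]))
rr=np.hypot(x-C[0],y-C[1]); q=W[(z>.092)&(z<.104)&(rr>.137)&(rr<.153)&(np.hypot(x-f[0],y-f[1])<.02)]; f=q.mean(0); print('fin',f,len(q),np.arctan2(*(f[:2]-C)[::-1]))
s=status.state(); print(s['tool_pos'],s['time'])
```

```text
knob [ 0.53243151 -0.17746447  0.14759903] 117
ball [ 0.49451096 -0.06999063  0.14749606] 139 ang 1.910165461659337
fin [ 0.48348539 -0.04137425  0.09922207] 21 1.9161786504951088
[ 0.39395772 -0.31579114  0.22622791] 22.075
```

View pics/c5.png

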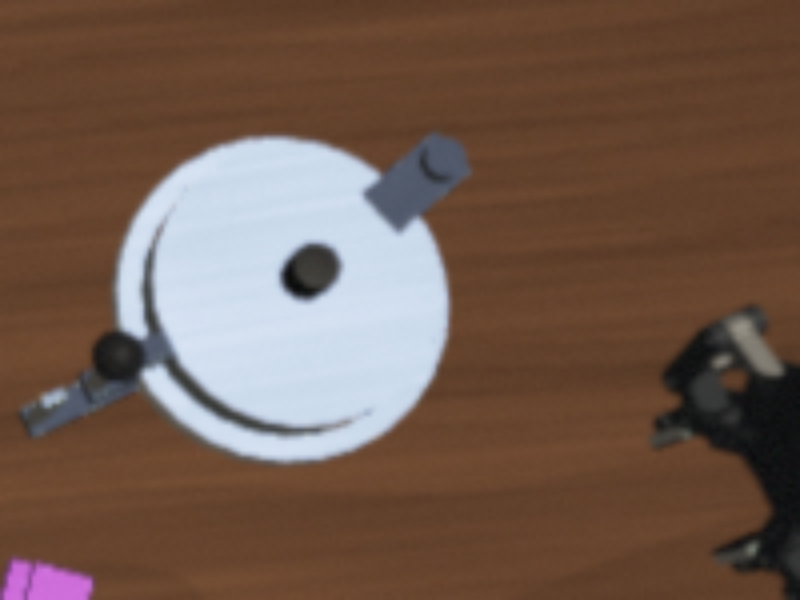

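The crop shows the ball at (118,355) in line with the fin at (50,400), and the measured angles agree to 0.006 rad. The lid is shut and the gripper is clear.

```bash
python3 -c "
from cell import ticket; print(ticket.close_job())"
```

```text
the job is handed in; nothing more can be done
None
```

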